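# Shake the jammed tube blocks out of their carrier

### The arm

A 7-joint arm with a two-finger parallel gripper is mounted at the origin on a cart in front of the work surface, level with it; the furniture and walls round the work are solid. World frame = base frame: x ahead of the robot, y to its left, z up, the work surface at z = 0. Lengths are in m, angles in rad, forces in N, time in s.
With the tool pointing down it reaches from about 0.4 to 0.85 m from the base axis. Payload 10.4 kg.
Tool frame: the origin (TCP) lies between the finger pads; the fingertips stand 14 mm ahead of it and the grasp point (between the pads) lies 5 mm behind it; z points along the fingers, y is the line along which they close (so a half turn about z gives the same grasp; the last joint's range is limited). The gripper opens to 87 mm and grips with 3 to 60 N. Pads are 19 mm wide; open, the fingers measure 117 mm over their backs; the gripper's body (75 mm by 190 mm) begins 51 mm behind the grasp point.
Start: joints at [1.145, 0.332, -0.065, 1.46, 0.022, 1.35, -0.088], TCP at [0.245, -0.575, 0.237] pointing down, gripper open.
Joint ranges: [-2.6, 2.6], [-0.5, 2.12], [-1.47, 1.34], [0.16, 2.42], [-1.27, 4.41], [0.06, 2.06], [-2.6, 2.6]. Speed limits (rad/s): [2.22, 2.22, 2.79, 2.79, 3.14, 3.14, 3.14].

### API

Orientations are given as a unit quaternion [w, x, y, z].
In Python, from cell import r, eoat, optics gives the robot as it stands. Calls block until the motion is done:
- r.movep(position, orientation): joint-space move of the TCP to a pose.
- r.move_linear(position, attitude=None, rate=0.15): straight line of the TCP; attitude=None keeps the orientation; rate is the mean speed in m/s.
- r.set_joints(angles): joint-space move.
- eoat.grip(opening, grasp_force=None): opening from 0.0 (shut) to 1.0 (fully open); grasp_force is the grip in N (None keeps the last); returns when the fingers have stopped.
- r.dwell(seconds).
- r.ik(position, orientation): joint angles nearest the present ones, or None.
- optics.camera(name): name is "scene" or "top" or "wrist"; returns a dict with "image" (384x512x3 uint8, blue, green, red), "range_z" (384x512 float32, m along the optical axis (not along the pixel's ray), 0 where there is no reading), "fx", "fy", "cx", "cy" (pixels), "origin" and "rotation" of the camera in the world. Camera axes: x right, y up, looking along -z (the intrinsics and any distortion apply to the point x, -y, -z); pixel columns grow to the right and rows downward; lengths in m; the calibration is good to about 2 mm. A picture is of the moment at which its call begins.
A pose or a line that the arm cannot do raises r.IKError and nothing moves.
- r.finish_job(): hands the job in; it is judged then, once.
Readings, each from a call of its own:
- r.get_time_s(): time.
- r.get_joint_positions(): joint angles.
- r.get_qvel(): joint speeds.
- r.get_tau(): joint torques, N m.
- r.get_tool_pos(): TCP position.
- r.get_tcp_rot(): TCP orientation.
- r.get_force(): force on the tool from outside, world axes, zero at the start.
- r.get_wrist_torque(): the same for the moment, N m.
- r.get_width(): opening from 0.0 (shut) to 1.0 (fully open).
- r.get_grasp_force(): force on a finger pad.
Only numpy, scipy, OpenCV 4.12 (cv2) and the standard library are available. Lean on these libraries where they do the work, as an engineer would, in place of code of your own. Each camera call takes 0.05 s, during which the arm holds its last target. There are 200 camera calls.

### The job

Empty the grey tube-block carrier into the steel tray for washing: hold it over the tray with its open end pointing down and shake it until it feels no lighter, so that all three aluminium blocks lie in the tray, without pulling the blocks out with the fingers. Then lay the empty carrier flat on the free part of the white foam pad, the same way up as it lay before, let go, and leave the cups and bottles standing where they are.

Things in the scene. Friction and masses are not known exactly. Their poses are not given: they have to be found in the camera images.
- carrier: grey plastic tube-block carrier: box 120 x 58 x 46 mm, closed on five sides, lying on a 120 x 58 side with its open end roughly towards the robot; 260 to 340 g empty, walls 3 mm. Origin: underside centre as it lies; x along its length to the open end, y across its 58 mm width (grip across this, mid-length, from above), z up
- carrier_mouth (a point): centre of the carrier's open end, 60 mm from its middle. Two partitions make three channels side by side (centres at y = -18, 0, 18 mm of the carrier), one block in each; slippery inside (friction about 0.2)
- carrier_middle (a point): centre of the carrier, 23 mm above its underside. Leaf springs in its roof clamp two blocks (1.25 to 1.5 times a block's weight): the third slides out once tipped, these stay put but slip by steps when the carrier, open end nearly straight down, is shaken briskly (2 cm strokes along its length or 0.1 to 0.2 rad rocking, each in about 1/4 s), and fall after 15 to 25 mm of slip
- wash_tray: pressed steel tray 201 (x) x 281 (y) x 51 mm high with a rolled rim, fixed. Origin: underside centre; inside about 186 x 266 mm, floor 2 mm thick
- foam_pad: white square foam tray with a grid of small pockets, 195 (x) x 185 (y) x 28 mm, fixed; its top, 28 mm above the worktop, is a flat rest. Origin: underside centre. A specimen cup stands on its +y half; the -y half is free
- block0_middle (a point): centre of aluminium tube block 1 (80 x 14 x 32 mm bar with drilled holes, 96 to 104 g), at the start inside the carrier with its front end 24 to 32 mm behind the carrier's open end
- block1_middle (a point): centre of aluminium tube block 2 (80 x 14 x 32 mm bar with drilled holes, 96 to 104 g), at the start inside the carrier with its front end 24 to 32 mm behind the carrier's open end
- block2_middle (a point): centre of aluminium tube block 3 (80 x 14 x 32 mm bar with drilled holes, 96 to 104 g), at the start inside the carrier with its front end 24 to 32 mm behind the carrier's open end
- cup_side: lidded specimen cup, 58 mm wide, 50 mm high, standing beside the carrier; leave it alone. Origin: centre of its underside
- cup_pad: lidded specimen cup, 58 mm wide, 50 mm high, standing on the foam pad; leave it alone. Origin: centre of its underside
- amber_bottle: brown bottle with a dark cap, 44 mm wide, 105 mm high, standing behind the carrier's closed end; leave it alone. Origin: centre of its underside
- tall_bottle: white bottle, 52 mm wide, 150 mm high, standing behind and to the right of the steel tray; leave it alone. Origin: centre of its underside
- rinse_bottle: white bottle with a coloured cap, 50 mm wide, 125 mm high, standing behind and to the left of the steel tray; leave it alone. Origin: centre of its underside

How it is judged:
By the outcome, as a careful person would: the job done as asked, in the order asked, and still so for the second after the job is handed in, with the robot touching nothing.
It also fails if it takes over 64 s, if anything falls off the work surface, if the arm or the gripper's body presses on something with over 40 N, if the wrist force passes 120 N, or if a joint passes its speed limit or range.

## Working session

There is one attempt and no reset: what is moved stays moved. The work goes in short steps, each a Python script; the robot and the scene stay as the last script left them, time stands still between calls to the robot, and variables do not carry over. Pictures are saved under pics/ and viewed, at most 10 in all, crops included, and the job is handed in when it is done.

```bash
ls; mkdir -p pics; cat > h.py <<'E'
import numpy as np, cv2
from cell import r, eoat, optics
from scipy.spatial.transform import Rotation as R
def shot(n):
    c=optics.camera(n); 
    v,u=np.mgrid[0:384,0:512]; d=c["range_z"]
    x=(u-c["cx"])/c["fx"]*d; y=-(v-c["cy"])/c["fy"]*d
    P=np.stack([x,y,-d],-1)
    rot=np.array(c["rotation"]); rot=rot if rot.shape==(3,3) else R.from_quat(np.roll(rot,-1)).as_matrix()
    P=P@rot.T+np.array(c["origin"]); P[d==0]=np.nan
    return c,P
def q(M): return np.roll(R.from_matrix(M).as_quat(),1)
E
python3 - <<'E'
from h import *
ims=[]
for n in("top","scene"):
    c,P=shot(n); np.save(n+".npy",P); cv2.imwrite(n+".png",c["image"]); ims.append(c["image"])
    print(n,c["origin"],c["rotation"],c["fx"],c.keys(),c.get("distortion"))
cv2.imwrite("pics/top.png",cv2.resize(ims[0],(800,600)));cv2.imwrite("pics/scene.png",cv2.resize(ims[1],(800,600)))
print(r.get_time_s(),r.get_tcp_rot())
E
```

```text
pics
top [ 0.25642988 -0.03862726  1.33406075] [ 0.72090134  0.07554452 -0.07703078 -0.68458786] 426.7451825740095 dict_keys(['image', 'range_z', 'fx', 'fy', 'cx', 'cy', 'origin', 'rotation']) None
scene [-0.5262537   1.2703294   0.95192907] [-0.27668459 -0.17775042  0.48177493  0.81224586] 499.56226235088013 dict_keys(['image', 'range_z', 'fx', 'fy', 'cx', 'cy', 'origin', 'rotation']) None
0.1 [-6.22997906e-04  9.79784549e-01  2.00054569e-01 -1.35411069e-04]
```

View pics/top.png

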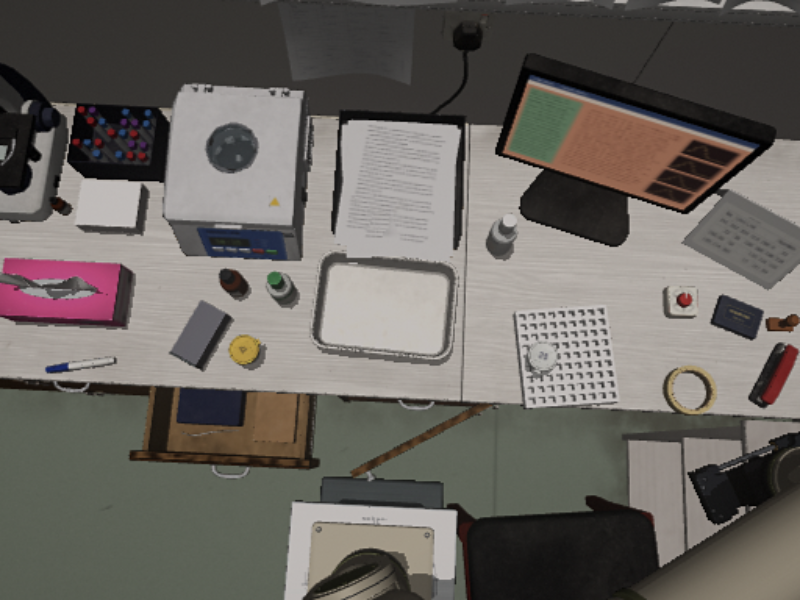

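View pics/scene.png

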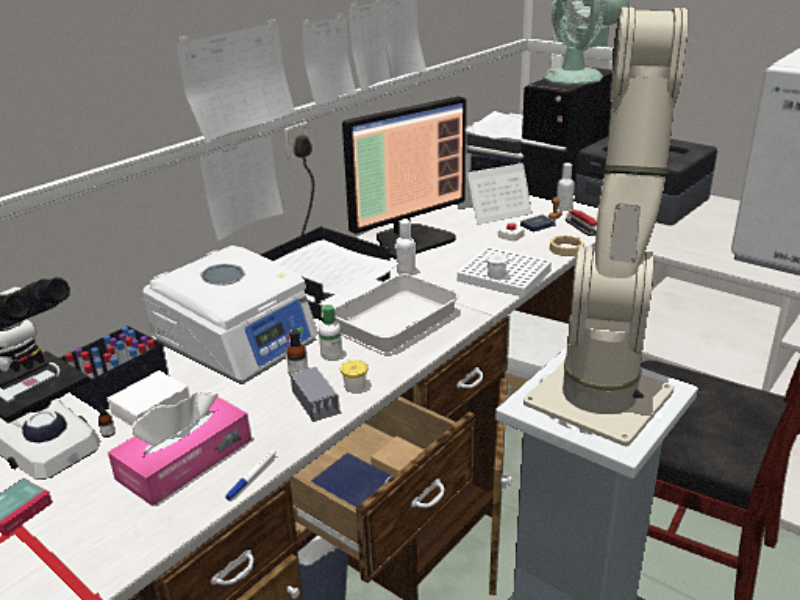

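Top picture (800x600 scale): carrier at (200,334) with its open end down-left, yellow cup (245,349), amber bottle (232,282), rinse bottle (280,287), tray (385,305), tall bottle (502,235), pad (567,355) with its cup at (541,357). I'll measure these from depth.

```bash
python3 - <<'E'
from h import *
P=np.load("top.npy"); S=.64
def reg(u0,v0,u1,v1,z0,z1):
    p=P[int(v0*S):int(v1*S),int(u0*S):int(u1*S)].reshape(-1,3); return p[(p[:,2]>z0)&(p[:,2]<z1)]
for n,a in dict(carrier=(160,290,238,375,.036,.056),cup=(226,330,268,370,.035,.06),amber=(214,262,247,300,.08,.12),rinse=(262,265,302,310,.1,.14),tall=(485,205,520,258,.12,.16),rim=(305,240,465,365,.042,.06),floor=(330,270,440,340,-.01,.015),pad=(505,295,630,415,.02,.036),padcup=(520,335,562,380,.06,.09)).items():
    p=reg(*a); (c,s,an)=cv2.minAreaRect((p[:,:2]*1000).astype(np.float32))
    b=cv2.boxPoints((c,s,an))
    print(n,len(p),np.round(c,0),np.round(s,0),round(an,1),"medz",np.round(np.median(p[:,2]),4),"min/max",p.min(0).round(3),p.max(0).round(3))
# tray rim etc
E
```

```text
carrier 841 [468. 350.] [147. 132.] 5.5 medz 0.0445 min/max [0.394 0.278 0.036] [0.547 0.411 0.055]
cup 300 [432. 266.] [58. 56.] 88.8 medz 0.0466 min/max [0.404 0.237 0.039] [0.46  0.295 0.055]
amber 69 [565. 302.] [22. 22.] 15.2 medz 0.1024 min/max [0.553 0.291 0.081] [0.576 0.314 0.11 ]
rinse 84 [556. 205.] [26. 26.] 6.6 medz 0.1226 min/max [0.544 0.192 0.101] [0.57  0.218 0.128]
tall 101 [ 684. -229.] [27. 27.] 0.0 medz 0.1478 min/max [ 0.67  -0.242  0.121] [ 0.698 -0.215  0.154]
rim 666 [557.  -2.] [282. 244.] 87.2 medz 0.0483 min/max [ 0.431 -0.144  0.042] [0.673 0.142 0.057]
floor 3134 [547.   1.] [147. 224.] 2.9 medz 0.0003 min/max [ 0.469 -0.112 -0.009] [0.623 0.117 0.015]
pad 2428 [ 455. -367.] [195. 187.] 7.1 medz 0.027 min/max [ 0.35  -0.469  0.02 ] [ 0.561 -0.263  0.035]
padcup 313 [ 444. -309.] [57. 57.] 20.5 medz 0.0758 min/max [ 0.412 -0.34   0.067] [ 0.473 -0.281  0.083]
```

```bash
python3 - <<'E'
from h import *
P=np.load("top.npy"); S=.64
z=P[...,2]
def comp(u,v,z0,z1):
    m=((z>z0)&(z<z1)).astype(np.uint8); m=cv2.morphologyEx(m,cv2.MORPH_OPEN,np.ones((3,3)))
    _,l=cv2.connectedComponents(m,connectivity=4); k=l==l[int(v*S),int(u*S)]; return P[k]
for n,a in dict(carrier=(200,330,.038,.053),rim=(318,300,.04,.056),pad=(590,380,.02,.036)).items():
    p=comp(*a); c,s,an=cv2.minAreaRect((p[:,:2]*1000).astype(np.float32)); print(n,len(p),c,s,an,cv2.boxPoints((c,s,an)).round(0).tolist())
for t in range(-60,61,20):
  for x in(.48,.54,.58):
   for zz in(.18,.22):
    a=np.radians(t); zt=np.array([np.cos(a),np.sin(a),0])
    for s in(1,-1):
        # carrier x (mouth) = down ; tool y = closing axis horizontal
        y=s*np.array([-np.sin(a),np.cos(a),0]); M=np.stack([np.cross(y,zt),y,zt],1)
        k=r.ik([x,0,zz],q(M))
        if k is not None: print(t,x,zz,s,np.round(k,2))
E
```

```text
carrier 736 (459.298583984375, 359.5819396972656) (59.45777893066406, 119.91590118408203) 65.8739013671875 [[392.0, 357.0], [502.0, 308.0], [526.0, 362.0], [417.0, 411.0]]
rim 194057 (451.2244567871094, 2.5848388671875) (755.4575805664062, 2452.0) 15.132316589355469 [[-233.0, 1087.0], [407.0, -1280.0], [1136.0, -1082.0], [496.0, 1285.0]]
pad 492 (399.2622985839844, -393.7408447265625) (76.69518280029297, 146.7351837158203) 7.14781379699707 [[352.0, -326.0], [370.0, -471.0], [446.0, -462.0], [428.0, -316.0]]
-60 0.48 0.18 1 [-0.24  0.69 -0.66  2.16  1.48  2.04 -1.24]
-60 0.48 0.18 -1 [-0.24  0.69 -0.66  2.16  1.48  2.04  1.9 ]
-60 0.48 0.22 1 [-0.25  0.58 -0.66  2.17  1.45  2.01 -1.16]
-60 0.48 0.22 -1 [-0.25  0.58 -0.66  2.17  1.45  2.01  1.99]
-60 0.54 0.18 1 [-0.34  0.68 -0.46  2.06  1.52  1.91 -1.15]
-60 0.54 0.18 -1 [-0.52  0.64 -0.26  2.07  1.44  1.8   1.99]
-60 0.54 0.22 1 [-0.35  0.58 -0.46  2.07  1.51  1.89 -1.07]
-60 0.54 0.22 -1 [-0.52  0.55 -0.26  2.08  1.44  1.8   2.07]
-60 0.58 0.18 1 [-0.13  0.78 -0.66  1.97  1.7   2.02 -1.06]
-60 0.58 0.18 -1 [-0.65  0.66 -0.06  2.    
[... 1112 characters left out ...]
1 [ 1.24  0.68 -0.63  2.16 -1.23  1.31 -2.06]
60 0.48 0.18 -1 [ 1.62  0.96 -1.06  2.14 -0.9   1.02  0.86]
60 0.48 0.22 1 [ 1.26  0.58 -0.66  2.17 -1.26  1.35 -2.13]
60 0.48 0.22 -1 [ 1.61  0.81 -1.05  2.16 -1.02  1.11  0.86]
60 0.54 0.18 1 [ 1.16  0.74 -0.65  2.05 -1.26  1.26 -2.11]
60 0.54 0.18 -1 [ 1.5   1.01 -1.06  2.03 -0.92  0.98  0.83]
60 0.54 0.22 1 [ 1.33  0.73 -0.86  2.05 -1.18  1.18 -2.23]
60 0.54 0.22 -1 [ 1.49  0.88 -1.05  2.05 -1.02  1.05  0.82]
60 0.58 0.18 1 [ 1.27  0.89 -0.86  1.96 -1.13  1.1  -2.22]
60 0.58 0.18 -1 [ 1.42  1.05 -1.06  1.95 -0.92  0.95  0.8 ]
60 0.58 0.22 1 [ 1.26  0.78 -0.86  1.97 -1.19  1.15 -2.26]
60 0.58 0.22 -1 [ 1.41  0.92 -1.05  1.97 -1.01  1.01  0.78]
```

```bash
cat >> h.py <<'E'
def pose(az,tilt=0,s=1):
    """mouth horizontally at azimuth az (deg), tilted down by tilt (deg); s: tool x = s*mouth"""
    a,t=np.radians(az),np.radians(tilt); h=np.array([np.cos(a),np.sin(a),0]); Z=np.array([0,0,1.])
    m=np.cos(t)*h-np.sin(t)*Z; z=-np.sin(t)*h-np.cos(t)*Z
    x=s*m; return q(np.stack([x,np.cross(z,x),z],1))
AZ=np.degrees(np.arctan2(.409,-.9127))
E
python3 - <<'E'
from h import *
P=np.load("top.npy")
for nm,k,w in(("x",0,1),("y",1,0)):
    m=(abs(P[...,w]-(0 if k==0 else .5))<.012)&(P[...,0]>.38)&(P[...,0]<.69)&(abs(P[...,1])<.17)
    p=P[m]; o=np.argsort(p[:,k]); p=p[o]; hi=p[p[:,2]>.035]; print(nm,np.round(np.sort(hi[:,k]),3)[::4])
print(AZ)
for s in(1,-1):
    for z in(.2,.023): print(s,z,np.round(r.ik([.459,.36,z],pose(AZ,0,s)),2))
E
```

```text
x [0.436 0.436 0.439 0.439 0.443 0.626 0.628 0.628 0.629 0.629 0.63  0.631
 0.631 0.632 0.633 0.635 0.636 0.637 0.639 0.64  0.644 0.645 0.646 0.648
 0.649 0.652 0.653 0.655 0.657 0.659 0.66  0.661 0.664 0.666 0.667 0.668
 0.669 0.671 0.673 0.675 0.677 0.679 0.68  0.682 0.683 0.684 0.686 0.689]
y [-0.14  -0.139 -0.137 -0.136 -0.133 -0.133 -0.131  0.132  0.134  0.134
  0.137  0.137  0.14 ]
155.86184864764877
1 0.2 [ 0.07  0.46 -1.05  1.58  0.41  1.34  0.12]
1 0.023 [ 0.    0.67 -0.96  1.74  0.62  1.07 -0.03]
-1 0.2 [-1.35  0.31  0.74  1.66 -0.22  1.26 -2.56]
-1 0.023 [-1.18  0.5   0.54  1.81 -0.32  0.92 -2.49]
```

```bash
python3 - <<'E'
from h import *
eoat.grip(.97,55)
r.movep([.459,.36,.17],pose(AZ)); print(r.get_time_s(),np.round(r.get_joint_positions(),2))
c,P=shot("wrist"); cv2.imwrite("pics/w1.png",c["image"])
z=P[...,2]; m=((z>.038)&(z<.053)).astype(np.uint8); m=cv2.morphologyEx(m,cv2.MORPH_OPEN,np.ones((3,3)))
n,l,st,ce=cv2.connectedComponentsWithStats(m,connectivity=4)
for i in range(1,n):
    if st[i,4]>800:
        p=P[l==i]; print(st[i,4],cv2.minAreaRect((p[:,:2]*1000).astype(np.float32)),np.median(p[:,2]))
E
```

```text
3.7917 [ 0.07  0.49 -1.05  1.62  0.44  1.29  0.09]
5916 ((460.1355895996094, 363.7541198730469), (58.5861930847168, 119.24559020996094), 65.86538696289062) 0.04562686672642266
2246 ((430.5125732421875, 270.6365051269531), (58.99491882324219, 55.27018737792969), 85.74903869628906) 0.04802724683513432
```

View pics/w1.png

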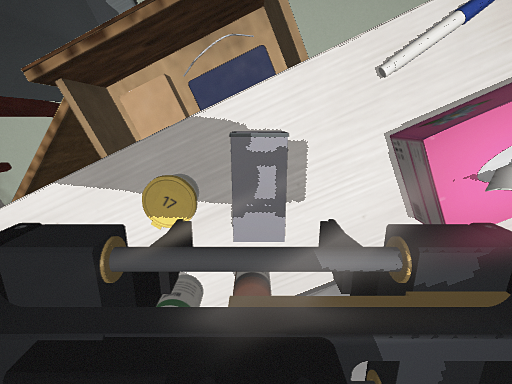

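The wrist picture shows the carrier square between the fingers (centre about (260,185), mouth at row 130) and the yellow cup clear at (170,200). Next: grip it, lift it level and check the dump poses.

```bash
python3 - <<'E'
from h import *
r.move_linear([.460,.362,.023],pose(AZ),rate=.12); f0=np.array(r.get_force())
eoat.grip(0.3,55); print(r.get_width(),r.get_grasp_force())
r.move_linear([.460,.362,.20],rate=.12); r.dwell(.2)
print(r.get_time_s(),r.get_force()-f0,np.round(r.get_joint_positions(),2))
for az in(156,140,130,120):
  for x,y in((.56,-.03),(.57,0)):
    print(az,x,y,[None if (k:=r.ik([x,y,zz],pose(az,t))) is None else np.round(k,2).tolist() for t,zz in((0,.22),(45,.2),(88,.18))])
E
```

```text
0.6611509834794334 54.99198460303887
7.6333 [-1.06163495  0.57471092 -6.782589  ] [ 0.07  0.47 -1.06  1.58  0.42  1.34  0.11]
156 0.56 -0.03 [[0.85, 0.39, -1.09, 1.62, 0.35, 1.35, 0.87], [0.86, -0.2, -1.07, 2.25, 0.71, 0.45, 0.33], None]
156 0.57 0 [[0.79, 0.42, -1.1, 1.59, 0.38, 1.36, 0.79], [0.78, -0.12, -1.09, 2.21, 0.85, 0.54, 0.16], None]
140 0.56 -0.03 [[0.84, 0.38, -1.07, 1.62, 0.34, 1.35, 0.6], [0.71, 0.02, -1.11, 2.14, 1.0, 0.87, -0.17], [0.3, 0.77, -1.0, 2.32, 2.12, 1.97, -1.0]]
140 0.57 0 [[0.78, 0.42, -1.08, 1.59, 0.37, 1.36, 0.52], [0.58, 0.1, -1.08, 2.1, 1.05, 0.96, -0.24], [0.22, 0.79, -0.99, 2.26, 2.09, 1.99, -0.99]]
130 0.56 -0.03 [[0.83, 0.38, -1.06, 1.62, 0.34, 1.35, 0.42], [0.59, 0.17, -1.09, 2.06, 1.07, 1.12, -0.35], [0.17, 0.79, -0.93, 2.19, 1.93, 2.03, -1.04]]
130 0.57 0 [[0.77, 0.41, -1.07, 1.59, 0.37, 1.36, 0.35], [0.46, 0.22, -1.04, 2.01, 1.09, 1.19, -0.4], [0.06, 0.78, -0.87, 2.13, 1.87, 2.01, -1.04]]
120 0.56 -0.03 [[0.82, 0.38, -1.05, 1.62, 0.33, 1.34, 0.25], [0.47, 0.29, -1.04, 1.96, 1.09, 1.32, -0.49], [0.03, 0.78, -0.81, 2.05, 1.74, 2.05, -1.06]]
120 0.57 0 [[0.77, 0.41, -1.07, 1.59, 0.36, 1.36, 0.18], [0.35, 0.33, -0.98, 1.91, 1.09, 1.37, -0.52], [-0.31, 0.68, -0.46, 2.0, 1.55, 1.86, -1.08]]
```

```bash
python3 - <<'E'
from h import *
r.move_linear([.555,-.03,.22],pose(120),rate=.25); print(r.get_time_s())
def go(p,o,rate):
    try: r.move_linear(p,o,rate=rate); return True
    except r.IKError as e: print("IK",e)
ok=go([.555,-.025,.205],pose(120,45),.03)
print(r.get_time_s(),r.get_force(),np.round(r.get_joint_positions(),2))
ok=ok and go([.545,-.01,.18],pose(120,89),.03)
r.dwell(.3); print(r.get_time_s(),r.get_force(),np.round(r.get_joint_positions(),2))
ims=[optics.camera(n)["image"] for n in("top","scene")]
cv2.imwrite("pics/d1.png",np.hstack([ims[0][100:300,150:400],ims[1][100:300,150:400]]))
E
```

```text
9.4
10.3333 [ 0.32165376 -0.30605976 -4.31314428] [ 0.32  0.22 -0.87  1.97  1.01  1.28 -0.46]
11.8083 [-0.59816678 -0.0248817  -4.96742999] [-0.18  0.71 -0.62  2.06  1.6   1.97 -1.12]
```

View pics/d1.png

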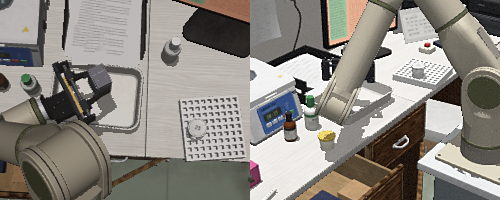

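The carrier is tipped over the tray (at (95,78) in the left half) and the wrist reads about 5 N, so the loose block has probably dropped. Shaking next, watching the weight.

```bash
python3 - <<'E'
from h import *
p=np.array(r.get_tool_pos()); 
for rnd in range(3):
    t=r.get_time_s()
    for i in range(4):
        r.move_linear(p+[0,0,.02],rate=.09); r.move_linear(p,rate=.09)
    t1=r.get_time_s(); r.dwell(.25); f=np.mean([r.get_force() for _ in range(3)],0); print(t1-t,t1,f.round(2))
E
```

```text
3.0 14.9083 [-0.81  0.29 -4.64]
3.0 18.1583 [-0.07 -0.51 -4.53]
3.0 21.4083 [-0.32 -0.98 -5.37]
```

```bash
python3 - <<'E'
from h import *
p=np.array(r.get_tool_pos()); o=r.get_tcp_rot(); q0=np.array(r.get_joint_positions())
def meas(): 
    f=[]
    for _ in range(4): r.dwell(.06); f.append(r.get_force())
    return np.mean(f,0).round(2)
t=r.get_time_s()
for i in range(4):
    r.move_linear(p+[0,0,.022],rate=.25); r.move_linear(p,rate=.25)
t1=r.get_time_s(); print(t1-t,t1,meas())
t=r.get_time_s()
for i in range(3):
    for d in(.08,-.08): r.set_joints(q0+[0,0,0,0,0,0,d])
r.set_joints(q0)
t1=r.get_time_s(); print(t1-t,t1,meas())
E
```

```text
2.0 23.6583 [ 0.04 -0.17 -3.02]
1.875 25.7667 [ 0.39  0.27 -2.94]
```

```bash
python3 - <<'E'
from h import *
p=np.array(r.get_tool_pos())
for i in range(2):
    r.move_linear(p+[0,0,.022],rate=.25); r.move_linear(p,rate=.25)
r.dwell(.2); print(r.get_force())
r.move_linear([.545,-.02,.25],pose(120,45),rate=.1)
r.move_linear([.545,-.04,.26],pose(130,0),rate=.1); print(r.get_time_s())
for az in(187,7): print(az,[None if (k:=r.ik([.461,-.413,z],pose(az))) is None else np.round(k,2).tolist() for z in(.2,.052)])
if r.ik([.461,-.413,.2],pose(187)) is not None: r.movep([.461,-.413,.2],pose(187))
print(r.get_time_s(),r.get_tool_pos(),np.round(r.get_joint_positions(),2),r.get_force(),r.get_width())
c,P=shot("top"); np.save("top2.npy",P); cv2.imwrite("pics/t2.png",cv2.resize(c["image"][120:290,110:430],None,fx=2.4,fy=2.4))
E
```

```text
[ 0.09752787  0.71921436 -2.20304784]
29.2167
187 [[1.09, 0.39, -0.56, 1.5, 0.21, 1.3, 2.2], [1.07, 0.54, -0.54, 1.64, 0.31, 1.04, 2.13]]
7 [[0.88, 0.36, -0.29, 1.52, 0.1, 1.28, -0.86], [0.86, 0.49, -0.26, 1.66, 0.14, 1.01, -0.89]]
30.6583 [ 0.46206818 -0.41151999  0.20039197] [ 1.09  0.39 -0.56  1.5   0.21  1.3   2.2 ] [-0.00516802 -0.00568909 -3.38439996] 0.6631456990989183
```

View pics/t2.png

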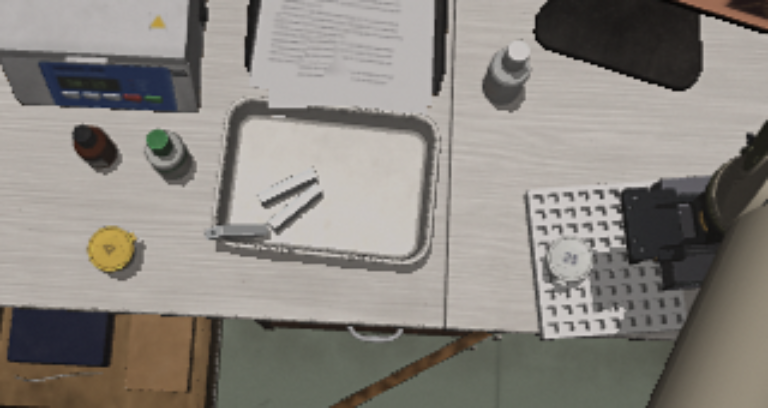

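All three blocks have left the carrier, but one (at (240,231) in this crop) looks propped on the tray's corner rim. I'll measure how it lies.

```bash
python3 - <<'E'
from h import *
P=np.load("top2.npy")
v0,u0=120+int(222/2.4),110+int(200/2.4)
for v in range(v0,v0+9): print(v,[tuple((P[v,u]*1000).round().astype(int)) for u in range(u0,u0+34,3)])
c=cv2.imread("pics/t2.png")
cs=optics.camera("scene")["image"]; cv2.imwrite("pics/s2.png",cv2.resize(cs[160:240,190:310],None,fx=5,fy=5,interpolation=cv2.INTER_CUBIC))
E
```

```text
212 [(np.int64(479), np.int64(163), np.int64(1)), (np.int64(480), np.int64(154), np.int64(1)), (np.int64(472), np.int64(138), np.int64(49)), (np.int64(477), np.int64(132), np.int64(20)), (np.int64(481), np.int64(125), np.int64(-1)), (np.int64(482), np.int64(116), np.int64(0)), (np.int64(482), np.int64(106), np.int64(3)), (np.int64(482), np.int64(97), np.int64(2)), (np.int64(483), np.int64(87), np.int64(2)), (np.int64(484), np.int64(78), np.int64(-2)), (np.int64(479), np.int64(66), np.int64(28)), (np.int64(479), np.int64(57), np.int64(33))]
213 [(np.int64(476), np.int64(163), np.int64(-1)), (np.int64(478), np.int64(154), np.int64(-6)), (np.int64(469), np.int64(137), np.int64(49)), (np.int64(473), np.int64(131), np.int64(26)), (np.int64(477), np.int64(124), np.int64(7)), (np.int64(469), np.int64(109), np.int64(59)), (np.int64(470), np.int64(100), np.int64(54)), (np.int64(473), np.int64(93), np.int64(41)), (np.int64(474), np.int64(84), np.int64(36)), (np.int64(477), np.int64(76), np.int64(20)), (np.int64(476), np.int64(66), np.int64(32)), (np.int64(476), np.int64(56), np.int64(33))]
214
[... 3259 characters left out ...]
)), (np.int64(462), np.int64(67), np.int64(-4)), (np.int64(461), np.int64(57), np.int64(9))]
220 [(np.int64(454), np.int64(162), np.int64(-4)), (np.int64(454), np.int64(152), np.int64(0)), (np.int64(455), np.int64(143), np.int64(-2)), (np.int64(448), np.int64(127), np.int64(48)), (np.int64(448), np.int64(117), np.int64(51)), (np.int64(455), np.int64(113), np.int64(8)), (np.int64(456), np.int64(104), np.int64(5)), (np.int64(457), np.int64(95), np.int64(3)), (np.int64(458), np.int64(86), np.int64(-2)), (np.int64(458), np.int64(76), np.int64(-1)), (np.int64(459), np.int64(67), np.int64(-4)), (np.int64(460), np.int64(58), np.int64(-5))]<stdin>:4: RuntimeWarning: invalid value encountered in cast
```

View pics/s2.png

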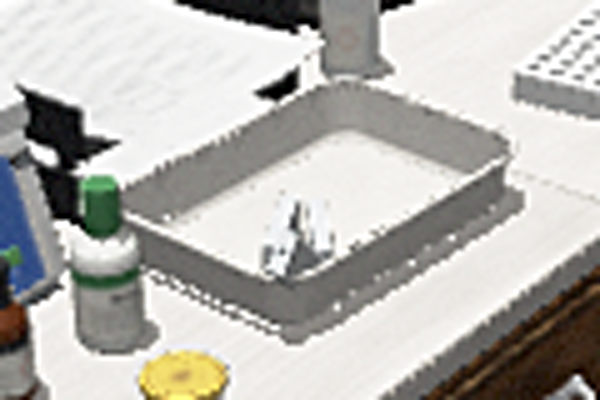

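One block is leaning over the +y rim: foot at about (0.467, 0.073), upper end at y 0.123–0.147 and z 0.058–0.083. I'll lay the carrier down first, then nudge that end inwards with closed fingers.

```bash
python3 - <<'E'
from h import *
A=187
r.move_linear([.461,-.413,.060],pose(A),rate=.15); r.dwell(.1); f0=np.array(r.get_force())
z=.058
while z>.046:
    r.move_linear([.461,-.413,z],rate=.05); f=np.array(r.get_force())-f0
    if f[2]>2.5: break
    z-=.002
print(z,f,r.get_tool_pos())
eoat.grip(.95); r.move_linear([.461,-.413,.2],rate=.25)
print(r.get_time_s()); 
eoat.grip(0.0,30)
for a in(180,155,135,0,20): print(a,[None if (k:=r.ik([.456,y,zz],pose(a))) is None else np.round(k,2).tolist() for y,zz in((.185,.16),(.185,.072),(.1,.072))])
E
```

```text
0.049999999999999996 [-2.30667739  1.7081619   8.0060219 ] [ 0.46141659 -0.41332527  0.05106061]
34.6833
180 [[0.65, 0.35, -1.29, 1.86, 0.36, 1.21, 0.82], [0.6, 0.55, -1.28, 1.94, 0.59, 1.11, 0.64], [0.62, 0.32, -1.03, 2.01, 0.33, 0.99, 1.0]]
155 [[0.64, 0.34, -1.28, 1.86, 0.35, 1.2, 0.39], [0.57, 0.51, -1.23, 1.94, 0.55, 1.08, 0.24], [0.6, 0.31, -1.0, 2.01, 0.31, 0.99, 0.58]]
135 [[0.57, 0.29, -1.17, 1.86, 0.29, 1.18, 0.09], [0.47, 0.42, -1.09, 1.94, 0.43, 1.04, -0.03], [0.55, 0.29, -0.94, 2.01, 0.28, 0.98, 0.25]]
0 [[-1.55, 0.17, 1.18, 1.95, -0.17, 1.14, -1.88], [-1.48, 0.42, 1.18, 2.03, -0.46, 0.99, -1.64], [-1.36, 0.32, 1.19, 2.09, -0.36, 0.96, -1.55]]
20 [[0.38, 0.21, -0.94, 1.86, 0.18, 1.16, -1.84], [0.23, 0.31, -0.79, 1.95, 0.26, 0.98, -1.9], [0.34, 0.23, -0.7, 2.02, 0.18, 0.96, -1.68]]
```

```bash
python3 - <<'E'
from h import *
r.movep([.456,.185,.16],pose(180)); r.move_linear([.456,.185,.071],rate=.15)
f0=np.array(r.get_force())
for y in(.15,.13,.115):
    r.move_linear([.457,y,.071],rate=.06); print(y,(np.array(r.get_force())-f0).round(1))
r.move_linear([.457,.13,.2],rate=.3); r.movep([.40,.28,.25],pose(180)); print(r.get_time_s())
c,P=shot("top"); np.save("top3.npy",P); cv2.imwrite("pics/t3.png",cv2.resize(c["image"][120:290,110:430],None,fx=2.4,fy=2.4))
E
```

```text
0.15 [-1.6  0.2  0.2]
0.13 [-0.7  1.2 -0. ]
0.115 [-0.4  0.7  0.3]
41.95
```

View pics/t3.png

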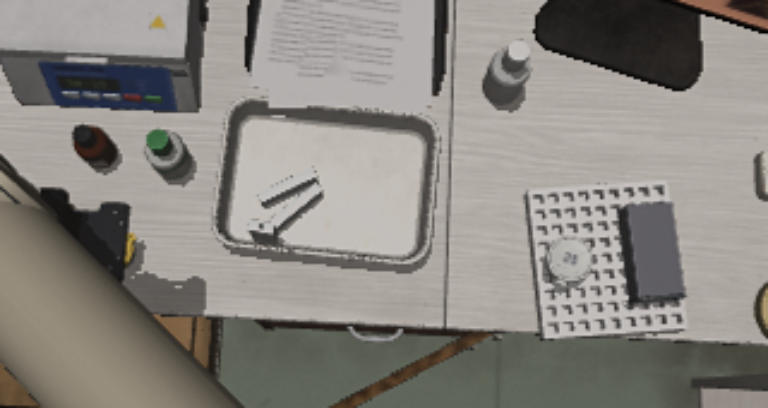

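```bash
python3 - <<'E'
from h import *
P=np.load("top3.npy"); k=np.nan_to_num(P*1000,nan=-999).round().astype(int)
for v in range(208,222,2): print(v,[k[v,u].tolist() for u in range(210,232,2)])
z=P[...,2]; m=((z>.062)&(z<.085)&(P[...,1]<-.25)&(P[...,0]<.6)&(P[...,1]>-.5)).astype(np.uint8)
n,l,st,ce=cv2.connectedComponentsWithStats(m,connectivity=4)
for i in range(1,n):
    if st[i,4]>60: p=P[l==i]; print(cv2.minAreaRect((p[:,:2]*1000).astype(np.float32)),np.percentile(p[:,2],[5,50,95]))
E
```

```text
208 [[495, 111, 0], [496, 105, -5], [496, 98, -1], [496, 92, -3], [496, 85, 3], [496, 79, 1], [496, 72, 3], [497, 66, 3], [492, 58, 29], [492, 51, 35], [493, 45, 28]]
210 [[489, 110, 0], [489, 104, 0], [489, 97, 1], [490, 91, -1], [490, 85, -3], [489, 78, 5], [491, 72, -3], [486, 64, 29], [485, 57, 35], [485, 51, 35], [485, 44, 36]]
212 [[483, 110, -5], [483, 104, -3], [469, 88, 84], [469, 83, 81], [470, 77, 76], [470, 71, 78], [478, 69, 33], [479, 63, 32], [479, 57, 33], [480, 51, 28], [485, 46, 3]]
214 [[476, 109, 0], [476, 103, 0], [463, 88, 81], [463, 82, 82], [464, 77, 80], [464, 70, 81], [464, 65, 79], [464, 59, 81], [474, 57, 25], [479, 52, 1], [480, 46, -5]]
216 [[469, 108, 3], [470, 102, -2], [459, 89, 68], [458, 82, 76], [458, 76, 78], [458, 70, 81], [458, 64, 82], [461, 59, 68], [472, 58, -1], [472, 52, 1], [473, 46, -5]]
218 [[462, 108, 5], [463, 102, 0], [465, 96, -6], [458, 85, 40], [457, 79, 45], [456, 72, 52], [456, 65, 59], [457, 60, 52], [466, 58, -4], [466, 51, 0], [466, 45, -2]]
220 [[456, 107, 5], [457, 101, 2], [458, 96, -5], [458, 89, 0], [458, 83, -4], [457, 76, 8], [456, 68, 20], [455, 62, 24], [460, 57, -2], [460, 51, -2], [460, 45, -2]]
((460.9433288574219, -416.2738342285156), (120.84420776367188, 61.06429672241211), 6.8666672706604) [0.06886659 0.07343868 0.07757507]
((444.6441955566406, -309.7544250488281), (56.901611328125, 56.91289520263672), 20.93667221069336) [0.07115826 0.07563922 0.0806188 ]
```

The carrier lies flat on the pad at (0.461, -0.416), well aligned. The third block now stands on end at about (0.464, 0.075), so I'll tip it over towards -y, where the floor is free.

```bash
python3 - <<'E'
from h import *
r.movep([.462,.135,.2],pose(180)); r.move_linear([.462,.135,.076],rate=.2)
f0=np.array(r.get_force())
for y in(.09,.05):
    r.move_linear([.462,y,.076],rate=.07); print(y,(np.array(r.get_force())-f0).round(1))
r.move_linear([.462,.07,.2],rate=.3); r.movep([.40,.28,.25],pose(180)); print(r.get_time_s())
c,P=shot("top"); np.save("top4.npy",P); cv2.imwrite("pics/t4.png",cv2.resize(c["image"][120:290,110:430],None,fx=2.4,fy=2.4))
p=P[(P[...,0]>.458)&(P[...,0]<.6)&(abs(P[...,1])<.12)]; print(np.nanmax(p[:,2]),np.nanpercentile(p[:,2],[98,99.5]))
E
```

```text
0.09 [-1.   0.2 -0.5]
0.05 [-0.9  1.5  0. ]
46.45
0.04014903930405955 [0.03496222 0.03691237]
```

View pics/t4.png

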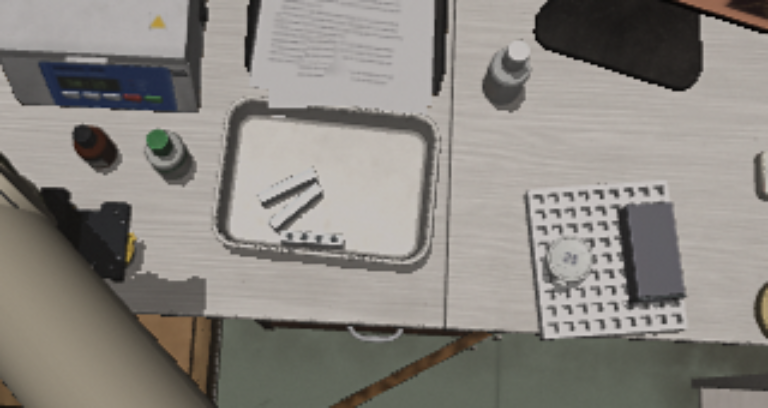

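All three blocks now lie on the tray floor (around (290,190), (297,205) and (313,240)). The carrier is flat on the pad, the cups and bottles look unmoved, and the arm is clear.

```bash
python3 -c "
from h import *
print(r.finish_job())"
```

```text
the job is handed in; nothing more can be done
None
```

Job handed in at about 46 s: all three blocks were shaken out and lie in the tray, and the empty carrier lies flat, same way up, on the free half of the pad with the cups and bottles not moved; one block had landed propped on the rim, so after laying the carrier I nudged it flat into the tray with closed fingers.

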